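Refill the craft kit tray

TASK

Put the kit back in its wooden tray, each thing lying flat or standing upright on the floor of the recess made for it: the glass bead vial in the narrow slot, the eraser in the wider oblong recess, the wooden thread spool standing in the small square recess and the green paper punch standing in the large square one. Leave the jar of toothpicks and the plain dark wood block, which are not part of the kit, where they are.

Things in the scene. Friction and masses are not known exactly. Their poses are not given: they have to be found in the camera images.
- slot_block: Fixed wooden block, 78 (x) x 88 (y) x 16 mm, one of four alike outside, two by two in a shallow tray with a lower rim; order and yaw vary. Top 21 mm above the table, with a central recess 5 mm deep, grey floor: a narrow slot, 26 mm (x) by 74 mm (y), for the bead vial. Origin: centre of its underside, 5 mm above the table; recess floor at z +11 mm, 16 mm above the table. x, y along its sides, z up.
- oblong_block: Fixed wooden block, 78 (x) x 88 (y) x 16 mm, one of four alike outside, two by two in a shallow tray with a lower rim; order and yaw vary. Top 21 mm above the table, with a central recess 5 mm deep, grey floor: a wider oblong, 42 mm (x) by 74 mm (y), for the eraser. Origin: centre of its underside, 5 mm above the table; recess floor at z +11 mm, 16 mm above the table. x, y along its sides, z up.
- small_square_block: Fixed wooden block, 78 (x) x 88 (y) x 16 mm, one of four alike outside, two by two in a shallow tray with a lower rim; order and yaw vary. Top 21 mm above the table, with a central recess 5 mm deep, grey floor: a small square, 42 x 42 mm, for the spool. Origin: centre of its underside, 5 mm above the table; recess floor at z +11 mm, 16 mm above the table. x, y along its sides, z up.
- large_square_block: Fixed wooden block, 78 (x) x 88 (y) x 16 mm, one of four alike outside, two by two in a shallow tray with a lower rim; order and yaw vary. Top 21 mm above the table, with a central recess 5 mm deep, grey floor: a large square, 66 x 66 mm, for the punch. Origin: centre of its underside, 5 mm above the table; recess floor at z +11 mm, 16 mm above the table. x, y along its sides, z up.
- vial: Loose small glass vial of clear and white seed beads with a white cap, lying down; 60 mm long (along its y), 16 mm thick and high (the sides that the fingers touch are about 12 mm apart along x). Origin: centre of its underside. z up. Does not roll.
- eraser: Loose cream-coloured eraser with well rounded edges and ends (grip it below half height), lying flat: 58 mm long (along its y), 24 mm wide (x), 14 mm high. Origin: centre of its underside. z up.
- spool: Loose empty wooden thread spool, light wood, standing: 26 mm across, 29 mm high, waisted in the middle. Origin: centre of its underside. z up.
- punch: Loose green block-shaped paper punch with a white round push button on top (the button is fixed here), standing: 52 (x) x 51 (y) mm, 49 mm high; the green body, on which to grip it, is 52 x 51 mm up to about 30 mm high. Origin: centre of its underside. z up.
- pick_jar: Loose clear jar of toothpicks with an octagonal light wood cap, lying down: 80 mm long (its y), 33 mm wide and high. Looks like a bigger vial; not part of the kit. Origin: centre of its underside.
- wood_block: Loose plain dark wood block, standing: 24 x 21 mm, 34 mm high. About the size of the spool; not part of the kit. Origin: centre of its underside. (Not a thing to handle, but mind it: a fixed black boom stand, some 0.47 m tall, stands behind the work at x about 0.70, y 0.12 to 0.35.)
There are look-alikes about, which are no part of the job. Leave any blue, orange or purple look-alike of the spool alone.

How it is judged:
By the outcome, as a careful person would: the job done as asked, in the order asked, and still so for the second after the job is handed in, with the robot touching nothing.
It also fails if it takes over 102 s, if anything falls off the work surface, if the arm or the gripper's body presses on something with over 40 N, if the wrist force passes 120 N, or if a joint passes its speed limit or range.

ROBOT

A 6-joint arm with a two-finger parallel gripper is mounted at the origin on a cart in front of the work surface, level with it; the furniture and walls round the work are solid. World frame = base frame: x ahead of the robot, y to its left, z up, the work surface at z = 0. Lengths are in m, angles in rad, forces in N, time in s.
With the tool pointing down it reaches from about 0.35 to 0.85 m from the base axis. Payload 8.1 kg.
Tool frame: the origin (TCP) lies at the very end of the fingers, on their centre line; the grasp point (between the pads) lies r.grasp_offset behind it (r.grasp_offset is the distance from the TCP to the grasp point, in m); x points along the fingers, z is the direction in which the jaws open and shut, and the axes are right-handed (so a half turn about x gives the same grasp; the last joint's range is limited). The gripper opens to 93 mm and grips with 3 to 60 N. Pads are 15 mm wide; open, the fingers measure 128 mm over their backs; the gripper's body (75 mm by 188 mm) begins 65 mm behind the grasp point.
Start: joints at [-1.254, 0.13, 1.488, -0, 1.523, -0.085], TCP at [0.235, -0.552, 0.198] pointing down, gripper open.
Joint ranges: [-2.96, 2.96], [-0.89, 2.26], [0.02, 2.5], [-1.34, 4.48], [0, 2.73], [-2.66, 2.66]. Speed limits (rad/s): [2.39, 2.39, 2.79, 3.14, 3.14, 3.14].

INTERFACE

Orientations are given as a rotation vector (axis times angle).
In Python, from workcell import telemetry, grab_frame, get_calibration, workorder, finder, r gives the robot as it stands.
- The arm moves only by the tool move_arm, never from a script. Its argument "targets" is a list of rows, each a list of 4 numbers: the shift along the tool's x, y, z in units of 0.15 m (1.0 is 0.15 m), then the turn about the tool's x in units of 0.5 rad (1.0 is 0.5 rad). A call has 1 to 12 rows; each row is the pose to reach, as a shift and turn from the pose commanded when the call began, along the tool's axes at that moment; what a row does not reach only later rows make up. A row lasts 1/12 s, in which the tool goes at most 41.7 mm and 7.16 degrees, less where a joint would pass 70% of its speed; a pose out of reach is approached as far as the arm can. A call with a number of a shift or a turn outside -1 to 1 is refused whole. A call with a gripper value outside its range is refused whole. "gripper" is the gripper command: -1 is fully open, 1 is shut, values between are in proportion, set as the call begins (left out, the last holds). The fingers move at their own pace and stop on an object; "newtons" is the grip in N (left out, the last holds). Time passes only in rows, so rows that repeat a pose let the fingers close. It gives the time, the measured TCP pose, the force and the opening at its end, in the units of the state.
- telemetry.read_state(): the state, without advancing time (a new reading comes with each control period).
- grab_frame(name): name is "side" or "top"; returns the picture (420x560x3 uint8, red, green, blue); there is no depth.
- get_calibration(name): a dict with "fx", "fy", "cx", "cy" (pixels), "eye" and "attitude" of the camera in the world. Camera axes: x right, y up, looking along -z (the intrinsics and any distortion apply to the point x, -y, -z); pixel columns grow to the right and rows downward; lengths in m; the calibration is good to about 2 mm. A picture is of the moment at which its call begins. get_calibration takes no time and is no camera call.
- workorder.finish_job(): hands the job in, once; it reports no verdict.
Trained networks look in the newest picture that a camera, given by its name, has taken for a name from the list of things; names that differ only in an ending like _2 or _b are one class to them, and where a whole thing is asked for, a point or a joint stands for the part that bears it (a point fixed in the world has none). Each returns a list of dicts, best first, with "p" (0 to 1); they miss things now and then, are a little off and sometimes report something else, mostly with a low value. They report only what shows in the picture. A call takes as long as a camera call. They do not tell look-alikes from the thing itself.
- finder.find_in(camera, label): "box" ([left, top, right, bottom] in pixels, round what is visible of it).
The state is a dict: "time": time; "joint_positions": joint angles; "joint_vel": joint speeds; "effort": joint torques, N m; "ee_pos": TCP position; "eef_rot": TCP orientation; "ft_force": force on the tool from outside, world axes, zero at the start; "wrist_torque": the same for the moment, N m; "opening": finger opening in m.
Only numpy, scipy, OpenCV 4.12 (cv2) and the standard library are available. Lean on these libraries where they do the work, as an engineer would, in place of code of your own. Each camera call takes 0.05 s, during which the arm holds its last target. There are 200 camera calls.

## Working session

There is one attempt and no reset: what is moved stays moved. The work goes in short steps, Python scripts to look and compute and a tool call to move; the robot and the scene stay as the last step left them, time stands still between calls to the robot, and variables do not carry over. Pictures are saved under pics/ and viewed, on a budget of 14 in all, crops included, one or two more only if the job needs it, and the job is handed in when it is done.

Besides the shell and the picture viewer there is one more tool, called after "Call:" as name([rows], argument=value, ...), one row to a line, values as JSON. move_arm: Moves the arm, as the interface text tells. Shifts and turns lie within -1 to 1; 1 stands for 0.15 m of shift or 0.5 rad of turn. Its arguments: {"type":"object","properties":{"targets":{"type":"array"},"gripper":{"type":"number"},"newtons":{"type":"number"}},"required":["targets"]}

```bash
ls; mkdir -p pics
python3 - <<'E'
from workcell import telemetry, grab_frame, get_calibration, r
import cv2
print(r.grasp_offset, telemetry.read_state())
for n in("top","side"):
    print(n,get_calibration(n)); cv2.imwrite(f"pics/{n}0.png",grab_frame(n)[:,:,::-1])
E
```

```text
pics
0.0188 {'time': 0.0, 'joint_positions': array([-1.25445550e+00,  1.31153732e-01,  1.48925678e+00,  7.18672552e-06,
        1.52301622e+00, -8.54018051e-02]), 'joint_vel': array([ 6.06884158e-05, -2.64630670e-04,  3.74417586e-04,  6.63217566e-04,
       -1.26334274e-03, -1.26174522e-03]), 'effort': array([ 2.26128621e-03, -5.59846687e+01, -4.91754019e+01,  7.68924016e-02,
        3.54654598e-02, -1.53811893e-04]), 'ee_pos': array([ 0.23444676, -0.55164133,  0.19650429]), 'eef_rot': array([ 0.90951514,  1.37435607, -0.90763073]), 'ft_force': array([-0.15973125,  0.30890491,  0.275952  ]), 'wrist_torque': array([0.00879472, 0.02831747, 0.02787403]), 'opening': 0.09306698355804632}
top {'fx': 486.93389728344846, 'fy': 486.93389728344846, 'cx': 279.5146750794303, 'cy': 217.53021041342163, 'eye': array([0.43536917, 0.07092723, 1.26246181]), 'attitude': array([ 0.06204968, -0.07406852, -1.55694122])}
side {'fx': 467.61157058712485, 'fy': 467.61157058712485, 'cx': 285.1780936682656, 'cy': 207.31861918018816, 'eye': array([0.26692836, 0.91135381, 0.55052218]), 'attitude': array([ 0.22810834, -1.44487554, -2.42517793])}
```

View pics/top0.png

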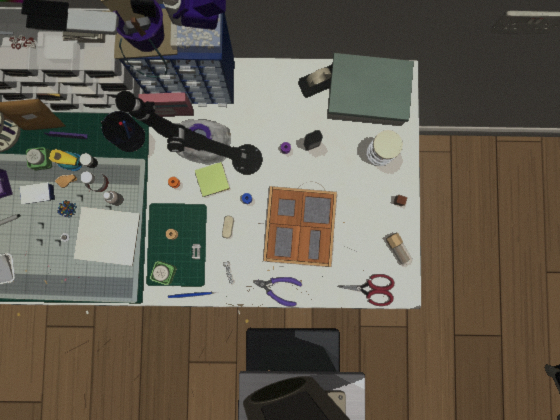

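View pics/side0.png

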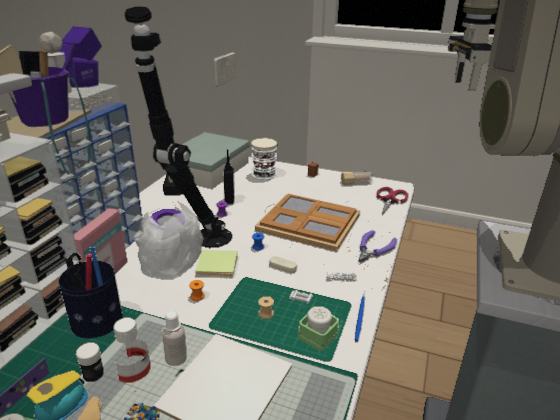

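The top view shows the tray at (300,227), spool (172,234), punch (161,272) and eraser (228,227). The vial is probably at (228,272). The jar (397,248) and dark block (399,200) are to be left alone. Next I'll zoom in and measure.

```bash
cat > h.py <<'E'
import numpy as np, cv2
from scipy.spatial.transform import Rotation as R
from workcell import telemetry, grab_frame, get_calibration, workorder, finder, r
def pix2w(cam,u,v,z):
    c=get_calibration(cam); d=np.array([(u-c["cx"])/c["fx"],-(v-c["cy"])/c["fy"],-1.])
    d=R.from_rotvec(c["attitude"]).apply(d); e=np.array(c["eye"]); return e+d*(z-e[2])/d[2]
def w2pix(cam,p):
    c=get_calibration(cam); q=R.from_rotvec(c["attitude"]).inv().apply(np.array(p)-c["eye"])
    return c["cx"]-c["fx"]*q[...,0]/q[...,2], c["cy"]+c["fy"]*q[...,1]/q[...,2]
def move(dst,yaw=None,zoff=0):
    """print shift in tool units to TCP dst, from measured pose; yaw = world angle of jaw (tool z) direction"""
    s=telemetry.read_state(); T=R.from_rotvec(s["eef_rot"])
    print("units",np.round(T.inv().apply(np.array(dst)-s["ee_pos"])/.15,3))
    zz=T.as_matrix()[:,2]; j=np.arctan2(zz[1],zz[0]); print("jaw yaw deg",np.degrees(j).round(1),"tool x",T.as_matrix()[:,0].round(3))
E
python3 - <<'E'
from h import *
f=cv2.imread("pics/top0.png")
a=cv2.resize(f[180:310,140:270],None,fx=4.5,fy=4.5,interpolation=cv2.INTER_CUBIC)
b=cv2.resize(f[180:275,258:343],None,fx=8,fy=8,interpolation=cv2.INTER_CUBIC)[:600]
cv2.imwrite("pics/a.png",a);cv2.imwrite("pics/b.png",cv2.resize(f[180:275,258:343],None,fx=6.3,fy=6.3,interpolation=cv2.INTER_CUBIC))
zs=dict(vial=.008,eraser=.007,spool=.028,punch=.03,slot_block=.021,oblong_block=.021,small_square_block=.021,large_square_block=.021,pick_jar=.016,wood_block=.034)
for n,z in zs.items():
    for cam in("top","side"):
        for d in finder.find_in(cam,n)[:3]:
            x=d["box"];print(n,cam,round(d["p"],2),np.round(x,1),pix2w(cam,(x[0]+x[2])/2,(x[1]+x[3])/2,z).round(4))
move([.5,.2,.2])
E
```

```text
vial top 0.48 [221.5 265.  235.9 285.8] [0.3944 0.1901 0.008 ]
vial side 0.67 [328.  267.1 355.9 283.2] [0.4014 0.1879 0.008 ]
vial side 0.56 [270.1 256.1 296.  273.5] [0.5184 0.1977 0.008 ]
eraser top 0.18 [300.1 191.6 334.  228. ] [ 0.5661 -0.0351  0.007 ]
eraser side 0.51 [270.1 256.8 294.9 271.1] [0.5208 0.1941 0.007 ]
eraser side 0.37 [275.3 193.2 318.  216.5] [ 0.5741 -0.0508  0.007 ]
spool top 0.65 [167.1 176.3 180.7 187. ] [0.6314 0.3333 0.028 ]
spool top 0.51 [165.2 229.1 174.1 243.1] [0.492  0.3397 0.028 ]
spool side 0.84 [187.2 278.3 204.2 301.2] [0.6258 0.3503 0.028 ]
spool side 0.7 [252.9 232.2 262.6 249.3] [0.5866 0.1641 0.028 ]
spool side 0.69 [216.9 204.1 226.6 215.5] [0.7142 0.074  0.028 ]
punch top 0.55 [151.  260.7 175.1 284.4] [0.4002 0.3529 0.03  ]
punch side 0.69 [301.1 307.4 342.4 347.6] [0.3929 0.3628 0.03  ]
punch side 0.22 [345.1 170.6 372.2 186.1] [ 0.4565 -0.2117  0.03  ]
slot_block top 0.93 [296.8 222.  328.8 263.6] [ 0.4799 -0.0236  0.021 ]
slot_block top 0.37 [162.4 228.6 178.6 242.1] [0.4943 0.3391 0.021 ]
slot_block side 0.92 [313.6 202.  354.4 224.3]
[... 344 characters left out ...]
.58 [262.3 206.  310.7 233.9] [0.5644 0.0505 0.021 ]
large_square_block top 0.88 [301.2 192.9 333.8 229.8] [ 0.5607 -0.0351  0.021 ]
large_square_block side 0.66 [277.7 195.  321.9 216.5] [ 0.5578 -0.0246  0.021 ]
pick_jar top 0.75 [386.9 233.2 410.9 264.4] [ 0.4676 -0.2446  0.016 ]
pick_jar side 0.61 [339.3 170.6 374.9 184.6] [ 0.4665 -0.2451  0.016 ]
wood_block top 0.63 [225.4 265.4 233.6 286. ] [0.3945 0.1856 0.034 ]
wood_block top 0.61 [162.5 229.1 182.  243. ] [0.492  0.3318 0.034 ]
wood_block side 0.64 [300.5 309.8 339.9 347.9] [0.3933 0.3708 0.034 ]
wood_block side 0.39 [293.4 214.9 343.5 242.7] [0.4812 0.0814 0.034 ]
units [-0.016  3.589 -3.924]
jaw yaw deg -67.0 tool x [-0. -0. -1.]
```

View pics/a.png

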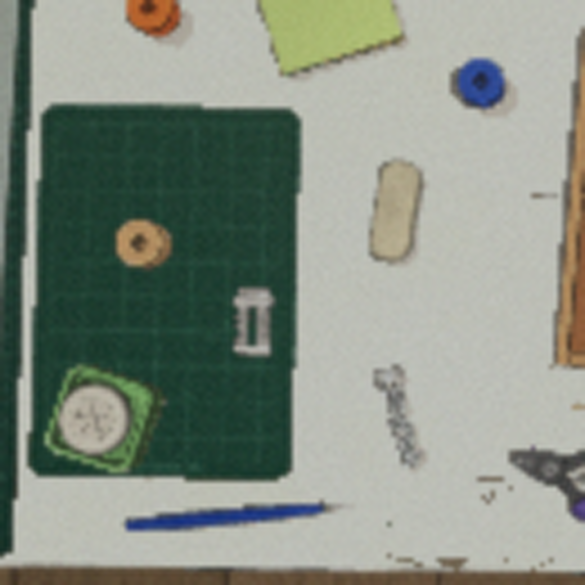

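View pics/b.png

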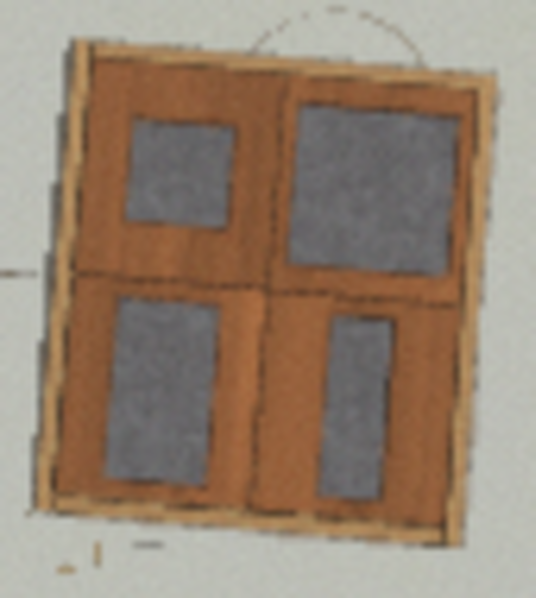

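```bash
cat > seg.py <<'E'
from h import *
def rect(cam,mask,z,roi,amin=20):
    u0,v0,u1,v1=roi; m=np.zeros_like(mask); m[v0:v1,u0:u1]=mask[v0:v1,u0:u1]
    out=[]
    for c in cv2.findContours(m,cv2.RETR_EXTERNAL,cv2.CHAIN_APPROX_NONE)[0]:
        if cv2.contourArea(c)<amin: continue
        P=np.array([pix2w(cam,*p[0],z)[:2] for p in c])*1000
        (x,y),(w,h),a=cv2.minAreaRect(P.astype(np.float32))
        la=a if w>h else a+90
        la=(la+90)%180-90
        out.append((round(x,1),round(y,1),round(w,1),round(h,1),"long-axis yaw",round(la,1)))
    return out
E
python3 - <<'E'
from seg import *
f=cv2.imread("pics/top0.png"); hsv=cv2.cvtColor(f,cv2.COLOR_BGR2HSV); H,S,V=[hsv[...,i].astype(int) for i in range(3)]
k=np.ones((2,2),np.uint8)
print("recess",rect("top",((S<70)&(V<150)&(V>60)).astype(np.uint8),.016,(270,190,334,262),60))
print("blocks wood",rect("top",((S>90)).astype(np.uint8),.021,(258,180,343,275),60))
print("eraser",rect("top",((S>35)&(H>12)&(H<40)).astype(np.uint8),.010,(218,210,240,243)))
print("spool",rect("top",((H<25)&(S>50)).astype(np.uint8),.029,(160,222,185,250)))
print("punch",rect("top",((V>115)).astype(np.uint8),.03,(148,255,180,288)))
print("vial",rect("top",((V<185)).astype(np.uint8),.008,(218,255,240,288)))
for p in [(228,227),(172,234),(161,272),(197,252),(228,272),(215,272),(165,250),(232,277)]: print(p,hsv[p[1],p[0]])
E
```

```text
recess [(476.6, -26.9, 24.6, 72.1, 'long-axis yaw', -3.3), (482.2, 52.1, 40.4, 72.4, 'long-axis yaw', -4.2), (570.9, 45.6, 40.4, 40.4, 'long-axis yaw', -4.0), (565.3, -33.2, 64.5, 64.5, 'long-axis yaw', 85.8)]
blocks wood [(522.7, 10.0, 172.1, 191.1, 'long-axis yaw', -4.1)]
eraser [(519.3, 195.7, 24.1, 55.9, 'long-axis yaw', -8.2)]
spool [(497.4, 335.0, 25.3, 28.0, 'long-axis yaw', -89.3)]
punch [(365.5, 350.6, 2.5, 77.6, 'long-axis yaw', -89.3), (396.6, 357.9, 49.6, 42.3, 'long-axis yaw', 72.5), (417.8, 349.3, 50.6, 17.0, 'long-axis yaw', 56.7)]
vial [(402.4, 190.1, 62.1, 21.0, 'long-axis yaw', 19.7)]
(228, 227) [ 23  55 171]
(172, 234) [ 16 116 145]
(161, 272) [ 21  30 146]
(197, 252) [ 41  17 123]
(228, 272) [ 42   9 137]
(215, 272) [ 38  11 188]
(165, 250) [ 76 147  59]
(232, 277) [ 30  15 168]
```

Call:
move_arm([
  [0,1,-1,0],
  [0,1,-1,0],
  [0,1,-1,0],
  [0,1,-1,0],
  [0,1,-1,0],
  [0,1,-1,0],
  [0,1,-1,0],
], gripper=0.14, newtons=15)

```text
time: 1.68
ee_pos: [0.3151, -0.3538, 0.1979]
eef_rot: [0.905, 1.373, -0.906]
ft_force: [-0.6, -0.1, -0.1]
opening: 0.0512
```

Call:
move_arm([
  [0,1,-1,0],
  [0,1,-1,0],
  [0,1,-1,0],
  [0,1,-1,0],
  [0,1,-1,0],
  [0,1,-1,0],
  [0,1,-1,0],
])

```text
time: 2.27
ee_pos: [0.3943, -0.1579, 0.1978]
eef_rot: [0.905, 1.374, -0.905]
ft_force: [-0.3, -0.5, 0.1]
opening: 0.0401
```

Call:
move_arm([
  [0,0.96,-1,0],
  [0,0.96,-1,0],
  [0,0.96,-1,0],
  [0,0.96,-1,0],
  [0,0.96,-1,0],
  [0,0.96,-1,0],
  [0,0.96,-1,0],
])

```text
time: 2.85
ee_pos: [0.468, 0.0352, 0.1972]
eef_rot: [0.906, 1.374, -0.908]
ft_force: [-0.3, -0.2, -0.2]
opening: 0.04
```

Call:
move_arm([
  [0,0,-1,0.19],
  [0,0,-1,0.19],
  [0,0,-1,0.19],
  [0,0,-1,0.19],
  [0,0,-1,0.19],
  [0,0,-1,0.19],
  [0,0,-1,0.19],
])

```text
time: 3.43
ee_pos: [0.4096, 0.1714, 0.1976]
eef_rot: [0.981, 1.337, -0.982]
ft_force: [-0.6, -0.4, -0.1]
opening: 0.0401
```

Run:
```python
from seg import *
f=cv2.imread("pics/top0.png"); V=f.max(2).astype(int)
m=np.zeros(V.shape,bool); m[255:288,218:240]=V[255:288,218:240]<180
vs,us=np.nonzero(m); P=np.array([pix2w("top",u,v,.008)[:2] for u,v in zip(us,vs)])
c=P.mean(0); w,E=np.linalg.eigh(np.cov(P.T)); print("vial",c,np.degrees(np.arctan2(E[1,1],E[0,1])))
C=np.array([pix2w("top",82/4.5+140,366/4.5+180,.03),pix2w("top",46/4.5+140,440/4.5+180,.03),pix2w("top",122/4.5+140,470/4.5+180,.03),pix2w("top",157/4.5+140,399/4.5+180,.03)])[:,:2]*1000
print("punch",C.round(1),C.mean(0))
for i in range(4): d=C[(i+1)%4]-C[i]; print(np.hypot(*d).round(1),np.degrees(np.arctan2(d[1],d[0])).round(1))
s=telemetry.read_state(); print(s["time"],s["ee_pos"],s["opening"],s["ft_force"])
move([.402,.190,.005])
```

```text
vial [0.40299097 0.1908081 ] -162.5648888501273
punch [[428.1 365.9]
 [386.8 384.5]
 [370.7 341.7]
 [410.2 323.5]] [398.93738659 353.9100006 ]
45.3 155.7
45.7 -110.6
43.6 -24.8
46.0 67.2
3.4333 [0.4095973  0.1714246  0.19755864] 0.04010417613969925 [-0.58192713 -0.3525839  -0.08617386]
units [ 1.284 -0.011 -0.135]
jaw yaw deg -72.5 tool x [ 0.    -0.001 -1.   ]
```

Call:
move_arm([
  [0.2,-0.005,-0.14,0],
  [0.5,-0.005,-0.14,0],
  [0.8,-0.005,-0.14,0],
  [0.95,-0.005,-0.14,0],
  [0.95,-0.005,-0.14,0],
  [0.95,-0.005,-0.14,0],
])

```text
time: 3.93
ee_pos: [0.4008, 0.1912, 0.0539]
eef_rot: [0.979, 1.34, -0.986]
ft_force: [0.7, -0.2, 0.3]
opening: 0.0399
```

Run:
```python
from h import *
cv2.imwrite("pics/s1.png",cv2.resize(grab_frame("side")[180:360,240:480,::-1],None,fx=3,fy=3,interpolation=cv2.INTER_CUBIC))
move([.403,.1905,.005]); print(telemetry.read_state()["ee_pos"])
```

```text
units [ 0.341 -0.002  0.011]
jaw yaw deg -72.6 tool x [ 0. -0. -1.]
[0.40271419 0.19218076 0.05616819]
```

View pics/s1.png

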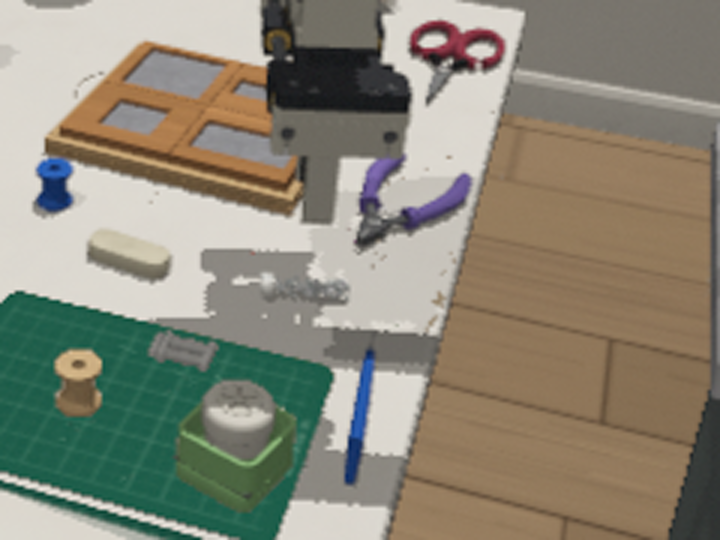

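Run:
```python
from h import *
a=pix2w("side",240+231/3,180+282/3,.008);b=pix2w("side",240+262/3,180+285/3,.008);c=pix2w("side",240+348/3,180+290/3,.008)
print(a,b,c,np.linalg.norm(a-c),np.linalg.norm(b-c))
for u,v in((388,366),(415,468)): print(pix2w("top",140+u/4.5,180+v/4.5,.008))
t=grab_frame("top"); cv2.imwrite("pics/t1.png",cv2.resize(t[200:310,200:300,::-1],None,fx=5,fy=5,interpolation=cv2.INTER_CUBIC))
```

```text
[0.44718427 0.20199381 0.008     ] [0.42776866 0.19774827 0.008     ] [0.37513147 0.18264543 0.008     ] 0.07460539776919413 0.05476102242508186
[0.43009834 0.19720263 0.008     ]
[0.37264818 0.18063226 0.008     ]
```

View pics/t1.png

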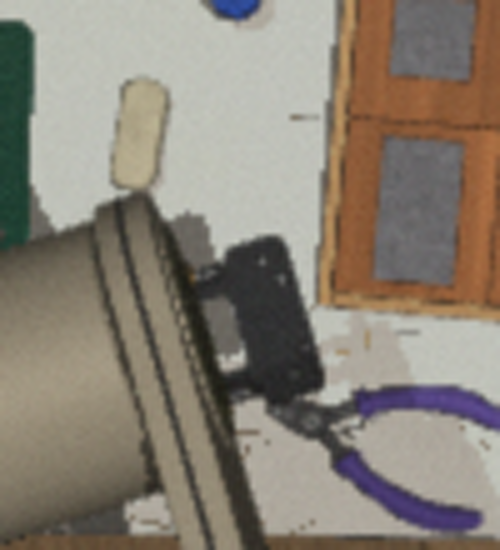

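The vial shows in both views, with its centre at about (0.4015, 0.1895). The white streak beside it in the side view is only lit table. I'll go down and grip.

Call:
move_arm([
  [0.15,-0.01,0.01,0],
  [0.28,-0.01,0.01,0],
  [0.34,-0.01,0.01,0],
  [0.34,-0.01,0.01,0],
  [0.34,-0.01,0.01,0],
])

```text
time: 4.45
ee_pos: [0.4018, 0.1917, 0.0055]
eef_rot: [0.981, 1.338, -0.979]
ft_force: [-1.1, -0.4, 0.2]
opening: 0.04
```

Call:
move_arm([
  [0,0,0,0],
  [0,0,0,0],
  [0,0,0,0],
  [0,0,0,0],
  [0,0,0,0],
  [0,0,0,0],
  [0,0,0,0],
  [0,0,0,0],
], gripper=1, newtons=15)

```text
time: 5.12
ee_pos: [0.4006, 0.1915, 0.004]
eef_rot: [0.98, 1.339, -0.98]
ft_force: [-0.4, -0.6, -1.0]
opening: 0.0002
```

Call:
move_arm([
  [-0.1,0,0,0],
  [-0.3,0,0,0],
  [-0.5,0,0,0],
  [-0.6,0,0,0],
  [-0.6,0,0,0],
  [-0.6,0,0,0],
])

```text
time: 5.62
ee_pos: [0.4015, 0.1919, 0.0949]
eef_rot: [0.982, 1.338, -0.978]
ft_force: [0.4, -0.2, 0.3]
opening: 0.0005
```

Run:
```python
from h import *
move([.4766,-.0269,.1]); print(telemetry.read_state()["ee_pos"])
```

```text
units [-0.034  0.037  1.542]
jaw yaw deg -72.4 tool x [ 0.002  0.001 -1.   ]
[0.40148118 0.19187717 0.09488928]
```

Run:
```python
from h import *
a=grab_frame("side")[180:360,240:480,::-1]
cv2.imwrite("pics/s2.png",cv2.resize(a,None,fx=3.3,fy=3.3,interpolation=cv2.INTER_CUBIC))
```

```text
(no output)
```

View pics/s2.png

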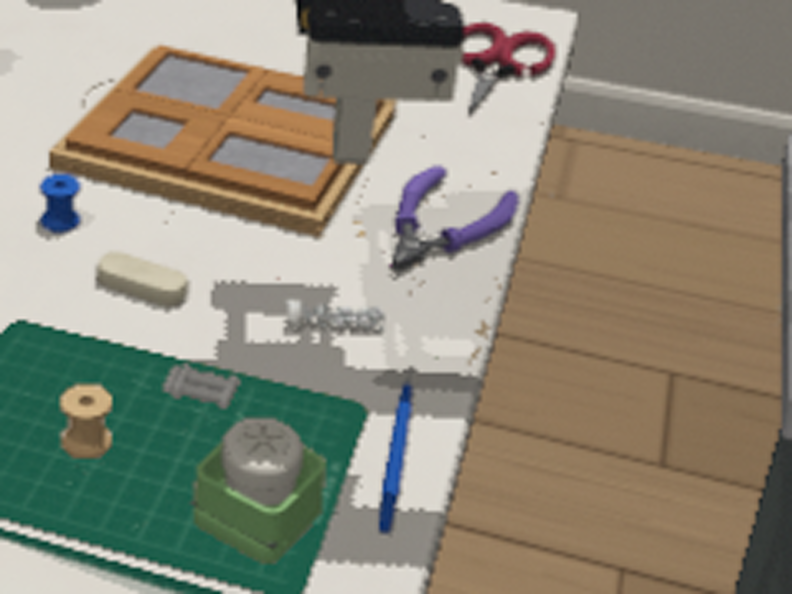

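Run:
```python
from h import *
s=telemetry.read_state()
u,v=w2pix("side",s["ee_pos"]); print(u,v,(u-240)*3.3,(v-180)*3.3)
a=grab_frame("side")[:,:,::-1]; f0=cv2.imread("pics/side0.png")
A=cv2.resize(f0[250:330,280:380],None,fx=7.5,fy=7.5,interpolation=cv2.INTER_LANCZOS4)
cv2.imwrite("pics/s3.png",A)
f=cv2.imread("pics/top0.png")
for n in ("vial",):
    for c in("top","side"): print([ (round(d["p"],2),np.round(d["box"])) for d in finder.find_in(c,n)])
```

```text
345.6921514189136 238.55338952992358 348.78409968241493 193.2261854487478
[]
[(0.44, array([326., 269., 356., 283.]))]
```

View pics/s3.png

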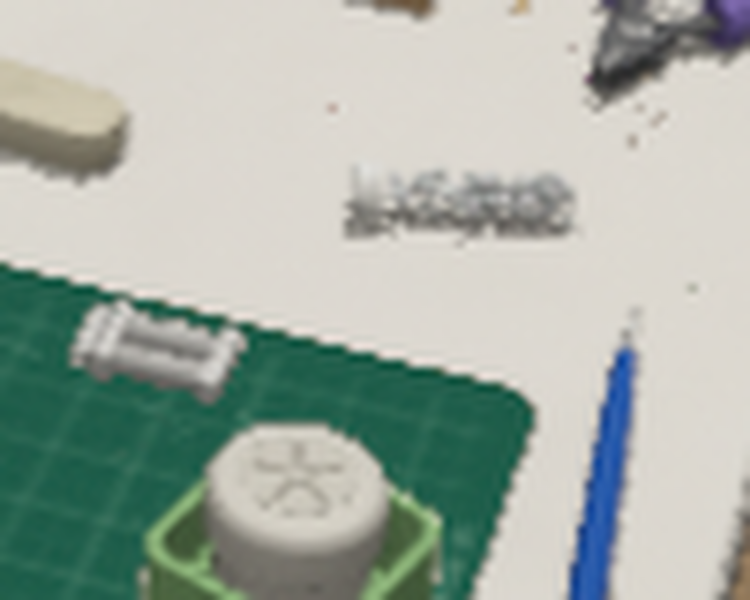

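Run:
```python
from h import *
s=telemetry.read_state(); p=s["ee_pos"]; print(p,s["opening"])
for dz in(0,.01,.019,.025): print(dz,"now",w2pix("side",p+[-.003,.009,dz]), "s1",w2pix("side",np.array([.4027-.0085,.1922+.027,.056+dz])))
a=grab_frame("side")[:,:,::-1]
cv2.imwrite("pics/s4.png",cv2.resize(a[180:260,300:400],None,fx=7,fy=7,interpolation=cv2.INTER_CUBIC))
```

```text
[0.39943302 0.19113689 0.09235444] 0.0005950766337384568
0 now (np.float64(346.6849899197736), np.float64(241.9303576724413)) s1 (np.float64(343.769610857555), np.float64(264.39372100269577))
0.01 now (np.float64(347.1501869284541), np.float64(237.25133729692863)) s1 (np.float64(344.21768593242626), np.float64(259.8478997289021))
0.019 now (np.float64(347.5734171508636), np.float64(232.99442506999105)) s1 (np.float64(344.62533371690324), np.float64(255.71222230604508))
0.025 now (np.float64(347.85800130868984), np.float64(230.13203548413756)) s1 (np.float64(344.8994373455053), np.float64(252.9313800409826))
```

View pics/s4.png

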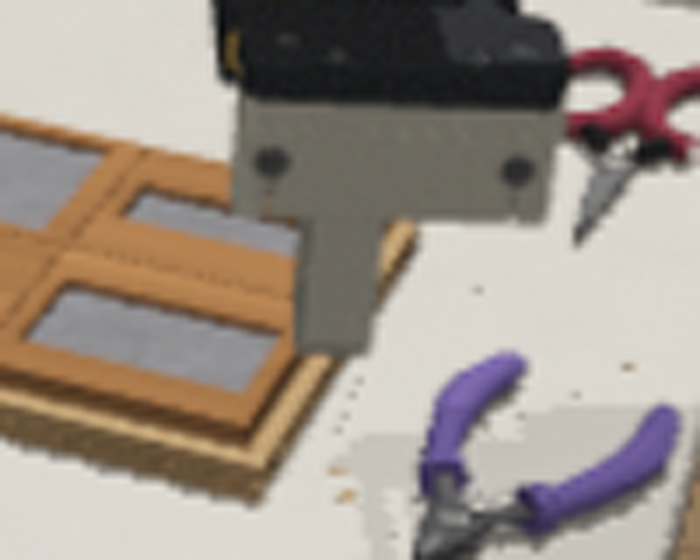

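The vial was missed. Both side frames put the real fingertips about 20 mm above the reported TCP, so the fingers closed over the vial. I'll find the true tip height by touching down gently, with the fingers open around the vial.

Call:
move_arm([
  [0.2,0,0,0],
  [0.4,0,0,0],
  [0.55,0,0,0],
  [0.6,0,0,0],
  [0.6,0,0,0],
  [0.6,0,0,0],
  [0.6,0,0,0],
], gripper=0.14)

```text
time: 6.45
ee_pos: [0.4018, 0.1919, 0.0055]
eef_rot: [0.981, 1.338, -0.979]
ft_force: [-0.8, 0.5, 1.1]
opening: 0.0389
```

Call:
move_arm([
  [0.02,0,0,0],
  [0.04,0,0,0],
  [0.05,0,0,0],
  [0.05,0,0,0],
])

```text
time: 6.78
ee_pos: [0.4006, 0.1916, -0.0035]
eef_rot: [0.98, 1.339, -0.98]
ft_force: [-0.8, -0.4, -0.4]
opening: 0.0399
```

Call:
move_arm([
  [0.02,0,0,0],
  [0.03,0,0,0],
  [0.03,0,0,0],
])

```text
time: 7.03
ee_pos: [0.4003, 0.1914, -0.0084]
eef_rot: [0.98, 1.339, -0.981]
ft_force: [-0.5, 0.1, 0.5]
opening: 0.0399
```

Call:
move_arm([
  [0.01,0,0,0],
  [0.02,0,0,0],
  [0.02,0,0,0],
])

```text
time: 7.28
ee_pos: [0.4004, 0.1915, -0.0113]
eef_rot: [0.98, 1.339, -0.981]
ft_force: [-0.5, 0.3, -0.2]
opening: 0.04
```

Call:
move_arm([
  [0.01,0,0,0],
  [0.01,0,0,0],
  [0.01,0,0,0],
])

```text
time: 7.53
ee_pos: [0.4005, 0.1915, -0.0125]
eef_rot: [0.98, 1.339, -0.98]
ft_force: [-0.4, 0.5, 1.1]
opening: 0.04
```

Call:
move_arm([
  [0.01,0,0,0],
  [0.01,0,0,0],
  [0.01,0,0,0],
])

```text
time: 7.78
ee_pos: [0.4006, 0.1915, -0.014]
eef_rot: [0.98, 1.339, -0.98]
ft_force: [-0.7, -0.9, -1.0]
opening: 0.0401
```

Run:
```python
from h import *
s=telemetry.read_state(); print(s["ee_pos"],s["ft_force"])
a=grab_frame("side")[:,:,::-1]
cv2.imwrite("pics/s5.png",cv2.resize(a[220:310,300:400],None,fx=6,fy=6,interpolation=cv2.INTER_CUBIC))
```

```text
[ 0.4005593   0.19152463 -0.01403379] [-0.66070313 -0.89612188 -1.00349698]
```

View pics/s5.png

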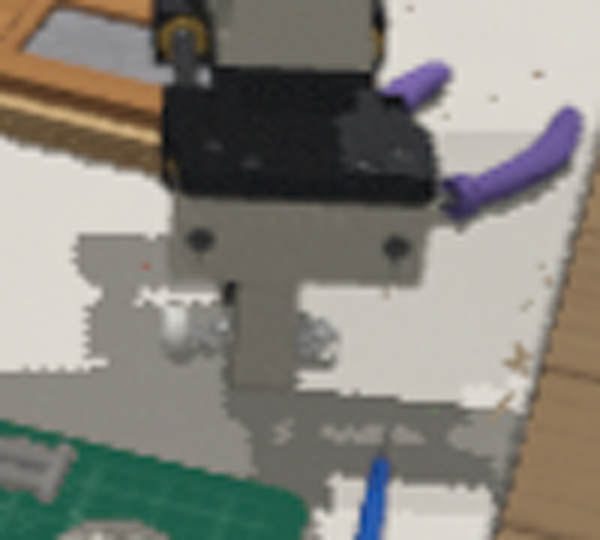

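Call:
move_arm([
  [0.01,0,0,0],
  [0.015,0,0,0],
  [0.015,0,0,0],
])

```text
time: 8.08
ee_pos: [0.4005, 0.1915, -0.0164]
eef_rot: [0.98, 1.339, -0.981]
ft_force: [-0.5, -0.5, 0.2]
opening: 0.04
```

Call:
move_arm([
  [0.01,0,0,0],
  [0.01,0,0,0],
  [0.01,0,0,0],
])

```text
time: 8.33
ee_pos: [0.4005, 0.1915, -0.0178]
eef_rot: [0.98, 1.339, -0.98]
ft_force: [-0.1, 0.1, -0.8]
opening: 0.04
```

Call:
move_arm([
  [0.01,0,0,0],
  [0.01,0,0,0],
  [0.01,0,0,0],
])

```text
time: 8.58
ee_pos: [0.4006, 0.1915, -0.0193]
eef_rot: [0.98, 1.339, -0.98]
ft_force: [0.4, 0.7, 0.1]
opening: 0.0404
```

Call:
move_arm([
  [0.01,0,0,0],
  [0.01,0,0,0],
  [0.01,0,0,0],
])

```text
time: 8.83
ee_pos: [0.4006, 0.1915, -0.0208]
eef_rot: [0.98, 1.339, -0.98]
ft_force: [-0.5, 0.9, 0.2]
opening: 0.0397
```

Call:
move_arm([
  [0.01,0,0,0],
  [0.01,0,0,0],
  [0.01,0,0,0],
])

```text
time: 9.08
ee_pos: [0.4007, 0.1916, -0.0209]
eef_rot: [0.98, 1.339, -0.981]
ft_force: [-8.3, -4.1, 19.1]
opening: 0.0398
```

Run:
```python
from h import *
s=telemetry.read_state(); p=s["ee_pos"]; T=R.from_rotvec(s["eef_rot"]).as_matrix()
for w in(.02,.029,.0375):
  for dz in(.012,.018,.024,.03): print(w,dz,np.round(w2pix("side",np.array([.4006,.1915,-.0140])-T[:,2]*w+[0,0,dz]),1))
```

```text
0.02 0.012 [342.2 287. ]
0.02 0.018 [342.4 284.5]
0.02 0.024 [342.7 281.9]
0.02 0.03 [343.  279.4]
0.029 0.012 [342.5 290.1]
0.029 0.018 [342.8 287.5]
0.029 0.024 [343.  284.9]
0.029 0.03 [343.3 282.3]
0.0375 0.012 [342.8 293. ]
0.0375 0.018 [343.1 290.4]
0.0375 0.024 [343.3 287.8]
0.0375 0.03 [343.6 285.2]
```

The table was touched at a TCP z of −0.021, so the true tip height is the TCP z plus 0.021. I'll raise about 5 mm and grip.

Call:
move_arm([
  [-0.035,0,0,0],
  [-0.035,0,0,0],
  [-0.035,0,0,0],
])

```text
time: 9.33
ee_pos: [0.401, 0.1917, -0.0167]
eef_rot: [0.981, 1.338, -0.98]
ft_force: [0.2, 0.3, -0.3]
opening: 0.0398
```

Call:
move_arm([
  [0,0,0,0],
  [0,0,0,0],
  [0,0,0,0],
  [0,0,0,0],
  [0,0,0,0],
  [0,0,0,0],
  [0,0,0,0],
], gripper=1, newtons=15)

```text
time: 9.92
ee_pos: [0.4005, 0.1915, -0.0171]
eef_rot: [0.98, 1.339, -0.98]
ft_force: [0.6, -0.1, -0.1]
opening: 0.0127
```

Call:
move_arm([
  [-0.1,0,0,0],
  [-0.3,0,0,0],
  [-0.5,0,0,0],
  [-0.65,0,0,0],
  [-0.65,0,0,0],
  [-0.65,0,0,0],
  [-0.65,0,0,0],
])

```text
time: 10.5
ee_pos: [0.4002, 0.1914, 0.0797]
eef_rot: [0.98, 1.339, -0.981]
ft_force: [0.4, 0.1, -0.8]
opening: 0.0128
```

Run:
```python
from h import *
move([.4766,-.0269,.081]); print(telemetry.read_state()["ee_pos"])
```

```text
units [-0.008  0.046  1.541]
jaw yaw deg -72.4 tool x [-0.001 -0.    -1.   ]
[0.40016428 0.19139482 0.07972914]
```

Call:
move_arm([
  [0,0.01,0.3,0],
  [0,0.02,0.6,0],
  [0,0.02,0.9,0],
  [0,0.02,1,0],
  [0,0.02,1,0],
])

```text
time: 10.92
ee_pos: [0.4486, 0.0454, 0.0788]
eef_rot: [0.981, 1.339, -0.985]
ft_force: [0.4, 0.3, -0.1]
opening: 0.0127
```

Call:
move_arm([
  [0,0.02,0.25,0.2],
  [0,0.025,0.5,0.4],
  [0,0.025,0.54,0.6],
  [0,0.025,0.54,0.75],
  [0,0.025,0.54,0.75],
  [0,0.025,0.54,0.75],
  [0,0.025,0.54,0.75],
])

```text
time: 11.5
ee_pos: [0.4759, -0.0259, 0.0795]
eef_rot: [1.256, 1.18, -1.258]
ft_force: [0.5, 1.0, -0.3]
opening: 0.013
```

Run:
```python
from h import *
move([.4766,-.0269,.002]); s=telemetry.read_state();print(s["ee_pos"],s["opening"])
a=grab_frame("side")[:,:,::-1]
cv2.imwrite("pics/s6.png",cv2.resize(a[160:270,240:390],None,fx=5,fy=5,interpolation=cv2.INTER_CUBIC))
```

```text
units [0.516 0.006 0.007]
jaw yaw deg -93.7 tool x [-0.002  0.    -1.   ]
[ 0.47593127 -0.02587641  0.07946313] 0.012992876217464025
```

View pics/s6.png

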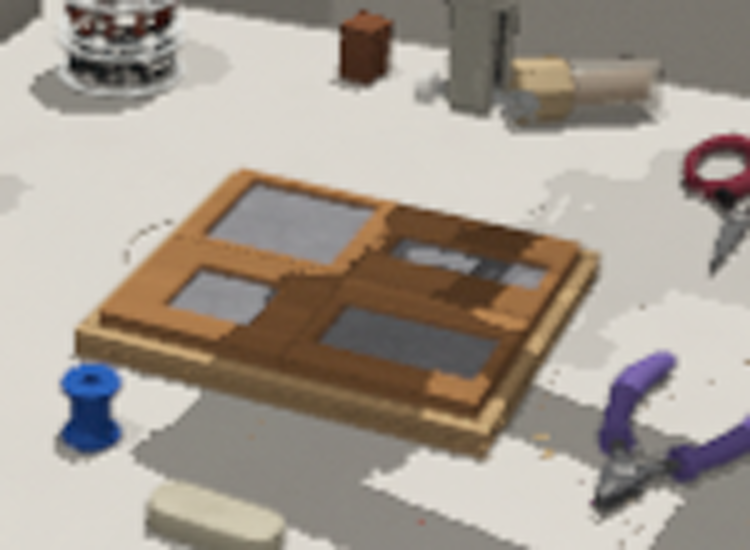

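The side view shows the vial held level and lined up above the slot, with its ends at crop (415,90) and (540,105). I'll lower and release it.

Call:
move_arm([
  [0.2,0.005,0.007,0],
  [0.35,0.005,0.007,0],
  [0.45,0.005,0.007,0],
  [0.5,0.005,0.007,0],
  [0.512,0.005,0.007,0],
  [0.512,0.005,0.007,0],
  [0.512,0.005,0.007,0],
])

```text
time: 12.13
ee_pos: [0.4784, -0.0277, 0.0048]
eef_rot: [1.259, 1.175, -1.258]
ft_force: [0.5, -0.6, -0.3]
opening: 0.0126
```

Call:
move_arm([
  [0,0,0,0],
  [0,0,0,0],
  [0,0,0,0],
  [0,0,0,0],
  [0,0,0,0],
], gripper=0.4)

```text
time: 12.55
ee_pos: [0.4778, -0.0278, 0.0041]
eef_rot: [1.26, 1.176, -1.259]
ft_force: [0.3, -0.1, -0.3]
opening: 0.0275
```

Call:
move_arm([
  [-0.15,0,0,0],
  [-0.35,0,0,0],
  [-0.55,0,0,0],
  [-0.7,0,0,0],
  [-0.7,0,0,0],
])

```text
time: 12.97
ee_pos: [0.4811, -0.0283, 0.1146]
eef_rot: [1.263, 1.169, -1.253]
ft_force: [0.8, 0.3, 0.0]
opening: 0.028
```

Run:
```python
from h import *
move([.5193,.1957,.08]); s=telemetry.read_state();print(s["ee_pos"],s["opening"])
```

```text
units [ 0.231  0.15  -1.508]
jaw yaw deg -93.9 tool x [ 0.009 -0.001 -1.   ]
[ 0.48112619 -0.02831851  0.11459676] 0.028049439850502816
```

Call:
move_arm([
  [0,0.05,-0.3,0],
  [0,0.1,-0.6,0],
  [0,0.1,-0.9,0],
  [0,0.1,-1,0],
  [0,0.1,-1,0],
], gripper=0.03)

```text
time: 13.38
ee_pos: [0.5024, 0.1255, 0.1082]
eef_rot: [1.258, 1.18, -1.256]
ft_force: [-0.3, -0.3, 0.4]
opening: 0.045
```

Call:
move_arm([
  [0.1,0.05,-0.3,0.15],
  [0.2,0.05,-0.5,0.15],
  [0.2,0.05,-0.5,0.15],
  [0.2,0.05,-0.5,0.15],
  [0.2,0.05,-0.5,0.15],
])

```text
time: 13.8
ee_pos: [0.5148, 0.1947, 0.0781]
eef_rot: [1.312, 1.139, -1.315]
ft_force: [0.0, -0.8, -0.2]
opening: 0.0448
```

Run:
```python
from seg import *
move([.5193,.1957,-.0175]); s=telemetry.read_state();print(s["ee_pos"],s["opening"])
t=grab_frame("top")[:,:,::-1]; cv2.imwrite("pics/t2raw.png",t)
cv2.imwrite("pics/t2.png",cv2.resize(t[180:275,200:343],None,fx=5,fy=5,interpolation=cv2.INTER_CUBIC))
```

```text
units [ 0.638  0.029 -0.012]
jaw yaw deg -98.2 tool x [-0.001 -0.001 -1.   ]
[0.5148381  0.1946832  0.07813909] 0.04480148722100296
```

View pics/t2.png

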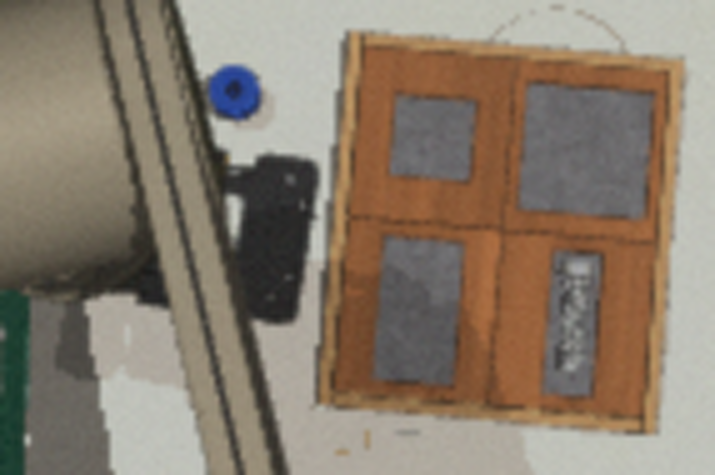

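The vial lies inside the slot with clearance all round. Next is the eraser.

Call:
move_arm([
  [0.2,0.029,-0.012,0],
  [0.4,0.029,-0.012,0],
  [0.55,0.029,-0.012,0],
  [0.6,0.029,-0.012,0],
  [0.63,0.029,-0.012,0],
  [0.63,0.029,-0.012,0],
  [0.63,0.029,-0.012,0],
])

```text
time: 14.43
ee_pos: [0.5212, 0.1963, -0.0141]
eef_rot: [1.316, 1.137, -1.312]
ft_force: [0.3, 1.1, 0.6]
opening: 0.0451
```

Call:
move_arm([
  [0,0,0,0],
  [0,0,0,0],
  [0,0,0,0],
  [0,0,0,0],
  [0,0,0,0],
  [0,0,0,0],
], gripper=1, newtons=12)

```text
time: 14.93
ee_pos: [0.5205, 0.1966, -0.0149]
eef_rot: [1.315, 1.138, -1.313]
ft_force: [-0.1, -0.5, 6.0]
opening: 0.0237
```

Call:
move_arm([
  [-0.1,0,0,0],
  [-0.3,0,0,0],
  [-0.5,0,0,0],
  [-0.65,0,0,0],
  [-0.65,0,0,0],
  [-0.65,0,0,0],
])

```text
time: 15.43
ee_pos: [0.5212, 0.1968, 0.0835]
eef_rot: [1.316, 1.136, -1.311]
ft_force: [-0.5, -0.3, -0.7]
opening: 0.0231
```

Run:
```python
from h import *
move([.4822,.0521,.08]); s=telemetry.read_state();print(s["ee_pos"],s["opening"])
```

```text
units [ 0.021 -0.12   0.992]
jaw yaw deg -98.2 tool x [ 0.003  0.001 -1.   ]
[0.52121933 0.19683503 0.08349178] 0.023061275502554303
```

Call:
move_arm([
  [0,-0.03,0.2,0],
  [0,-0.06,0.4,-0.05],
  [0,-0.09,0.6,-0.1],
  [0,-0.12,0.8,-0.15],
  [0,-0.12,0.95,-0.15],
  [0,-0.12,0.99,-0.15],
  [0,-0.12,0.99,-0.15],
  [0,-0.12,0.99,-0.15],
])

```text
time: 16.1
ee_pos: [0.4803, 0.0523, 0.0808]
eef_rot: [1.26, 1.177, -1.261]
ft_force: [0.0, -0.1, 0.1]
opening: 0.0237
```

Run:
```python
from h import *
move([.4822,.0521,.002]); s=telemetry.read_state();print(s["ee_pos"],s["opening"])
```

```text
units [0.525 0.013 0.001]
jaw yaw deg -94.0 tool x [-0.001  0.001 -1.   ]
[0.48034879 0.05234049 0.08081301] 0.023674923672903
```

Call:
move_arm([
  [0.2,0.01,0,0],
  [0.35,0.01,0,0],
  [0.45,0.01,0,0],
  [0.5,0.01,0,0],
  [0.52,0.01,0,0],
  [0.525,0.01,0,0],
  [0.525,0.01,0,0],
  [0.525,0.01,0,0],
  [0.525,0.01,0,0],
])

```text
time: 16.85
ee_pos: [0.4834, 0.052, 0.0042]
eef_rot: [1.26, 1.175, -1.258]
ft_force: [0.5, 0.2, -0.2]
opening: 0.0234
```

Call:
move_arm([
  [0,0,0,0],
  [0,0,0,0],
  [0,0,0,0],
  [0,0,0,0],
  [0,0,0,0],
], gripper=0.15)

```text
time: 17.27
ee_pos: [0.4824, 0.0518, 0.0031]
eef_rot: [1.259, 1.176, -1.259]
ft_force: [-0.6, 0.1, -0.1]
opening: 0.0393
```

Call:
move_arm([
  [-0.15,0,0,0],
  [-0.35,0,0,0],
  [-0.55,0,0,0],
  [-0.7,0,0,0],
  [-0.7,0,0,0],
  [-0.7,0,0,0],
])

```text
time: 17.77
ee_pos: [0.4838, 0.0519, 0.1097]
eef_rot: [1.261, 1.174, -1.256]
ft_force: [-0.1, 0.2, -0.4]
opening: 0.0394
```

Run:
```python
from h import *
move([.495,.335,.08]); s=telemetry.read_state();print(s["ee_pos"],s["opening"])
```

```text
units [ 0.199 -0.055 -1.888]
jaw yaw deg -93.9 tool x [ 0.004  0.    -1.   ]
[0.4837802  0.0518571  0.10973319] 0.03937201098667491
```

Run:
```python
from h import *
a=pix2w("top",140+139/4.5,180+242.5/4.5,.029);b=pix2w("side",240+79/3,180+363/3,.029);print(a,b)
# base: bottom centre in side crop approx (79,404)
print(pix2w("side",240+79/3,180+404/3,.002))
t=grab_frame("top")[:,:,::-1]; cv2.imwrite("pics/t3raw.png",t)
hsv=cv2.cvtColor(t,cv2.COLOR_BGR2HSV); m=((hsv[...,0]<25)&(hsv[...,1]>50)).astype(np.uint8)
from seg import rect
print(rect("top",m,.029,(160,222,185,250)))
p=.5*(a+b); move([p[0],p[1],.08])
```

```text
[0.49761333 0.33650572 0.029     ] [0.49892246 0.33425141 0.029     ]
[0.49750299 0.33767116 0.002     ]
[(497.4, 335.0, 25.3, 28.0, 'long-axis yaw', -89.3)]
units [ 0.187 -0.024 -1.893]
jaw yaw deg -93.9 tool x [ 0.001  0.    -1.   ]
```

Call:
move_arm([
  [0,-0.01,-0.3,0],
  [0,-0.01,-0.6,0],
  [0,-0.01,-0.9,0],
  [0,-0.01,-1,0],
  [0,-0.01,-1,0],
], gripper=-0.08)

```text
time: 18.23
ee_pos: [0.4895, 0.2057, 0.1059]
eef_rot: [1.256, 1.181, -1.258]
ft_force: [0.9, 0.2, -1.1]
opening: 0.0502
```

Call:
move_arm([
  [0,-0.014,-0.3,0],
  [0,-0.014,-0.6,0],
  [0.1,-0.014,-0.85,0],
  [0.187,-0.014,-0.893,0],
  [0.187,-0.014,-0.893,0],
  [0.187,-0.014,-0.893,0],
  [0.187,-0.014,-0.893,0],
])

```text
time: 18.82
ee_pos: [0.4976, 0.3339, 0.0789]
eef_rot: [1.258, 1.176, -1.262]
ft_force: [0.1, 0.1, 1.2]
opening: 0.0506
```

Run:
```python
from h import *
move([.4978,.336,-.0175]); s=telemetry.read_state();print(s["ee_pos"],s["opening"],s["joint_positions"])
```

```text
units [ 0.643  0.002 -0.015]
jaw yaw deg -93.9 tool x [-0.002 -0.002 -1.   ]
[0.49755217 0.33392863 0.07890858] 0.05060791785563542 [ 5.05861437e-01  2.15200960e-01  1.61448527e+00 -4.87460197e-04
  1.31431631e+00  2.14545479e+00]
```

Call:
move_arm([
  [0.2,0,-0.01,0],
  [0.4,0,-0.01,0],
  [0.55,0,-0.01,0],
  [0.6,0,-0.01,0],
  [0.63,0,-0.01,0],
  [0.63,0,-0.01,0],
  [0.63,0,-0.01,0],
  [0.63,0,-0.01,0],
])

```text
time: 19.48
ee_pos: [0.4999, 0.3375, -0.0123]
eef_rot: [1.262, 1.175, -1.257]
ft_force: [1.0, -0.3, 0.6]
opening: 0.0501
```

Call:
move_arm([
  [0.01,0,0,0],
  [0.01,0,0,0],
  [0.01,0,0,0],
])

```text
time: 19.73
ee_pos: [0.4985, 0.3372, -0.0154]
eef_rot: [1.26, 1.176, -1.258]
ft_force: [-0.4, -0.3, -0.1]
opening: 0.0498
```

Call:
move_arm([
  [0,0,0,0],
  [0,0,0,0],
  [0,0,0,0],
  [0,0,0,0],
  [0,0,0,0],
  [0,0,0,0],
], gripper=1, newtons=12)

```text
time: 20.23
ee_pos: [0.4981, 0.3369, -0.0161]
eef_rot: [1.259, 1.176, -1.259]
ft_force: [0.5, 0.0, 0.1]
opening: 0.0237
```

Call:
move_arm([
  [-0.1,0,0,0],
  [-0.3,0,0,0],
  [-0.5,0,0,0],
  [-0.7,0,0,0],
  [-0.75,0,0,0],
  [-0.75,0,0,0],
  [-0.75,0,0,0],
])

```text
time: 20.82
ee_pos: [0.4983, 0.3369, 0.0963]
eef_rot: [1.26, 1.176, -1.259]
ft_force: [1.0, 0.2, -0.4]
opening: 0.024
```

Run:
```python
from h import *
move([.5709,.0456,.09]); s=telemetry.read_state();print(s["ee_pos"],s["opening"])
```

```text
units [0.042 0.615 1.905]
jaw yaw deg -93.9 tool x [ 0.001  0.    -1.   ]
[0.4983221  0.33693571 0.09632166] 0.023998841215832133
```

Call:
move_arm([
  [0,0.05,0.25,0],
  [0,0.1,0.5,0],
  [0,0.1,0.75,0],
  [0,0.1,1,0],
  [0,0.1,1,0],
  [0,0.1,1,0],
])

```text
time: 21.32
ee_pos: [0.5014, 0.184, 0.0939]
eef_rot: [1.259, 1.176, -1.265]
ft_force: [0.7, 0.4, 0.3]
opening: 0.0233
```

Call:
move_arm([
  [0,0.1,0.25,0],
  [0,0.2,0.5,0],
  [0,0.35,0.75,0],
  [0,0.515,0.905,0],
  [0,0.515,0.905,0],
  [0,0.515,0.905,0],
  [0,0.515,0.905,0],
])

```text
time: 21.9
ee_pos: [0.5698, 0.0467, 0.0949]
eef_rot: [1.258, 1.179, -1.261]
ft_force: [-0.9, -0.1, -0.9]
opening: 0.0239
```

Run:
```python
from h import *
move([.5709,.0456,.0015]); s=telemetry.read_state();print(s["ee_pos"],s["opening"])
```

```text
units [0.622 0.009 0.007]
jaw yaw deg -93.9 tool x [-0.003  0.001 -1.   ]
[0.56984744 0.04665109 0.09486682] 0.02388449903957394
```

Call:
move_arm([
  [0.2,0.005,0.005,0],
  [0.4,0.005,0.005,0],
  [0.55,0.005,0.005,0],
  [0.6,0.005,0.005,0],
  [0.62,0.005,0.005,0],
  [0.62,0.005,0.005,0],
  [0.62,0.005,0.005,0],
  [0.62,0.005,0.005,0],
  [0.62,0.005,0.005,0],
])

```text
time: 22.65
ee_pos: [0.5729, 0.0448, 0.0052]
eef_rot: [1.261, 1.174, -1.257]
ft_force: [-0.1, 0.5, -0.0]
opening: 0.0239
```

Call:
move_arm([
  [0,0,0,0],
  [0,0,0,0],
  [0,0,0,0],
  [0,0,0,0],
  [0,0,0,0],
], gripper=0.15)

```text
time: 23.07
ee_pos: [0.5715, 0.0447, 0.0035]
eef_rot: [1.259, 1.176, -1.259]
ft_force: [0.1, -0.4, -0.1]
opening: 0.0392
```

Call:
move_arm([
  [-0.15,0,0,0],
  [-0.35,0,0,0],
  [-0.55,0,0,0],
  [-0.75,0,0,0],
  [-0.75,0,0,0],
  [-0.75,0,0,0],
])

```text
time: 23.57
ee_pos: [0.5735, 0.0447, 0.1187]
eef_rot: [1.262, 1.172, -1.255]
ft_force: [0.9, -0.1, -0.2]
opening: 0.0398
```

Run:
```python
from h import *
move([.399,.354,.11]); s=telemetry.read_state();print(s["ee_pos"],s["opening"])
```

```text
units [ 0.052 -1.302 -1.978]
jaw yaw deg -93.9 tool x [ 0.005 -0.    -1.   ]
[0.57349861 0.04468087 0.11873381] 0.03977414436726741
```

Call:
move_arm([
  [0,-0.2,-0.25,0],
  [0,-0.4,-0.5,0],
  [0,-0.5,-0.75,0],
  [0,-0.65,-1,0],
  [0,-0.65,-1,0],
  [0,-0.65,-1,0],
], gripper=-0.6)

```text
time: 24.07
ee_pos: [0.4819, 0.2035, 0.1143]
eef_rot: [1.255, 1.18, -1.258]
ft_force: [-0.1, 0.2, 0.7]
opening: 0.0724
```

Run:
```python
from h import *
print(pix2w("top",140+95/4.5,180+418/4.5,.049),pix2w("side",240+238/3,180+398/3,.049))
l=pix2w("side",280+150/7.5,250+540/7.5,.03);q=pix2w("side",280+440/7.5,250+522/7.5,.03)
print(l,q,(l+q)/2,np.linalg.norm(l-q),np.degrees(np.arctan2(*(q-l)[[1,0]])))
f=cv2.imread("pics/top0.png")
hsv=cv2.cvtColor(f,cv2.COLOR_BGR2HSV); m=((hsv[...,0]>35)&(hsv[...,0]<65)&(hsv[...,1]>60)).astype(np.uint8)*1
vs,us=np.nonzero(m[255:290,145:182]); P=np.c_[us+145,vs+255]
P=np.array([pix2w("top",u,v,.03)[:2]*1000 for u,v in P],np.float32); print(len(P),cv2.minAreaRect(P))
```

```text
[0.39982962 0.35326534 0.049     ] [0.40111573 0.35197895 0.049     ]
[0.42896474 0.36339383 0.03      ] [0.37228989 0.33536623 0.03      ] [0.40062732 0.34938003 0.03      ] 0.06322646368500712 -153.68607688909572
252 ((399.7170715332031, 353.60040283203125), (57.123680114746094, 52.584049224853516), 72.42996215820312)
```

Call:
move_arm([
  [0,-0.15,-0.25,-0.2],
  [0,-0.3,-0.5,-0.4],
  [0,-0.45,-0.75,-0.6],
  [0,-0.61,-0.957,-0.86],
  [0,-0.61,-0.957,-0.86],
  [0,-0.61,-0.957,-0.86],
])

```text
time: 24.57
ee_pos: [0.4019, 0.351, 0.1148]
eef_rot: [0.935, 1.36, -0.938]
ft_force: [0.4, -0.5, 0.1]
opening: 0.0747
```

Call:
move_arm([
  [0,0,0,-0.25],
  [0,0,0,-0.5],
  [0,0,0,-0.75],
  [0,0,0,-0.86],
  [0,0,0,-0.86],
])

```text
time: 24.98
ee_pos: [0.4042, 0.3482, 0.1152]
eef_rot: [0.609, 1.483, -0.611]
ft_force: [-0.2, 0.2, -0.5]
opening: 0.0745
```

Call:
move_arm([
  [0,0,0,-0.25],
  [0,0,0,-0.5],
  [0,0,0,-0.75],
  [0,0,0,-0.86],
  [0,0,0,-0.86],
  [0,0,0,-0.86],
])

```text
time: 25.48
ee_pos: [0.4036, 0.3492, 0.1155]
eef_rot: [0.278, 1.553, -0.279]
ft_force: [0.6, 0.6, 0.3]
opening: 0.0742
```

Run:
```python
from h import *
move([.400,.353,-.011]); s=telemetry.read_state();print(s["ee_pos"],s["opening"])
a=grab_frame("side")[:,:,::-1]; cv2.imwrite("pics/s7raw.png",a)
A=cv2.resize(a[170:270,240:370],(600,460),interpolation=cv2.INTER_CUBIC)
t=grab_frame("top")[:,:,::-1]; B=cv2.resize(t[180:270,255:340],(435,460),interpolation=cv2.INTER_CUBIC)
cv2.imwrite("pics/c1.png",cv2.resize(np.hstack([A,B]),(800,356)))
```

```text
units [ 0.844  0.016 -0.031]
jaw yaw deg -20.3 tool x [-0.    -0.001 -1.   ]
[0.40363828 0.3492481  0.11553922] 0.07418273186453538
```

View pics/c1.png

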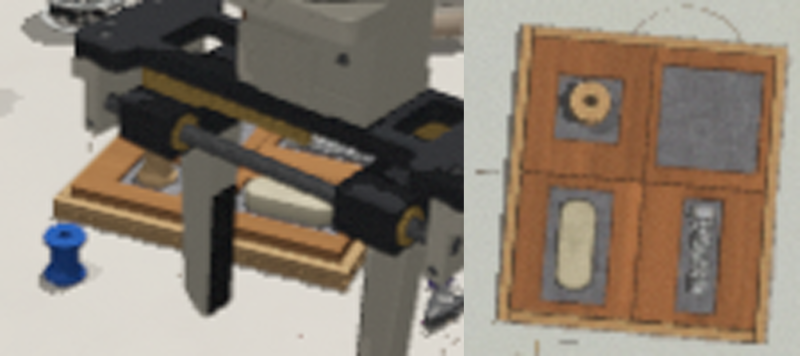

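The eraser, spool and vial all lie in their recesses in the top view, and only the large square is empty. Now the punch.

Call:
move_arm([
  [0.2,0.016,-0.031,0],
  [0.4,0.016,-0.031,0],
  [0.55,0.016,-0.031,0],
  [0.7,0.016,-0.031,0],
  [0.8,0.016,-0.031,0],
  [0.84,0.016,-0.031,0],
  [0.84,0.016,-0.031,0],
  [0.84,0.016,-0.031,0],
])

```text
time: 26.25
ee_pos: [0.3997, 0.3543, -0.0096]
eef_rot: [0.275, 1.553, -0.275]
ft_force: [0.7, 0.1, 0.7]
opening: 0.0743
```

Call:
move_arm([
  [0,0,0,0],
  [0,0,0,0],
  [0,0,0,0],
  [0,0,0,0],
  [0,0,0,0],
  [0,0,0,0],
  [0,0,0,0],
], gripper=1, newtons=25)

```text
time: 26.83
ee_pos: [0.3999, 0.3547, -0.0093]
eef_rot: [0.275, 1.553, -0.273]
ft_force: [-1.2, -0.2, 5.9]
opening: 0.0502
```

Call:
move_arm([
  [-0.1,0,0,0],
  [-0.3,0,0,0],
  [-0.5,0,0,0],
  [-0.7,0,0,0],
  [-0.9,0,0,0],
  [-0.9,0,0,0],
  [-0.9,0,0,0],
])

```text
time: 27.42
ee_pos: [0.4006, 0.3553, 0.127]
eef_rot: [0.276, 1.55, -0.271]
ft_force: [0.0, -0.2, -2.4]
opening: 0.0507
```

Run:
```python
from h import *
move([.5653,-.0332,.1]); s=telemetry.read_state();print(s["ee_pos"],s["opening"])
```

```text
units [ 0.177 -2.059  1.917]
jaw yaw deg -20.0 tool x [ 0.003  0.002 -1.   ]
[0.40062982 0.35526324 0.12697831] 0.0506857112511178
```

Call:
move_arm([
  [0,-0.2,0.2,0],
  [0,-0.4,0.4,0],
  [0,-0.6,0.6,0],
  [0,-0.8,0.8,0],
  [0,-1,0.95,0],
  [0,-1,0.95,0],
  [0,-1,0.95,0],
])

```text
time: 28.0
ee_pos: [0.4812, 0.1622, 0.1226]
eef_rot: [0.276, 1.556, -0.279]
ft_force: [-0.2, 0.8, -1.5]
opening: 0.0507
```

Call:
move_arm([
  [0,-0.2,0.2,0.2],
  [0,-0.4,0.4,0.4],
  [0,-0.6,0.6,0.6],
  [0,-0.8,0.8,0.8],
  [0,-1,0.95,0.86],
  [0,-1,0.95,0.86],
  [0,-1,0.95,0.86],
])

```text
time: 28.58
ee_pos: [0.564, -0.0256, 0.1231]
eef_rot: [0.611, 1.486, -0.611]
ft_force: [-0.6, 1.3, -1.8]
opening: 0.0506
```

Call:
move_arm([
  [0,0,0,0.2],
  [0,0,0,0.4],
  [0,0,0,0.6],
  [0,0,0,0.8],
  [0,0,0,0.86],
  [0,0,0,0.86],
])

```text
time: 29.08
ee_pos: [0.5636, -0.0224, 0.1237]
eef_rot: [0.938, 1.362, -0.938]
ft_force: [-0.4, -0.3, -2.2]
opening: 0.0505
```

Call:
move_arm([
  [0,0,0,0.2],
  [0,0,0,0.4],
  [0,0,0,0.6],
  [0,0,0,0.8],
  [0,0,0,0.86],
  [0,0,0,0.86],
  [0,0,0,0.86],
])

```text
time: 29.67
ee_pos: [0.564, -0.0236, 0.1243]
eef_rot: [1.256, 1.179, -1.257]
ft_force: [-0.4, 0.8, -1.4]
opening: 0.0509
```

Run:
```python
from h import *
move([.5653,-.0332,.06]); s=telemetry.read_state();print(s["ee_pos"],s["opening"])
```

```text
units [0.429 0.013 0.063]
jaw yaw deg -93.7 tool x [-0.001  0.    -1.   ]
[ 0.56404394 -0.02361641  0.1243003 ] 0.05093472644140633
```

Call:
move_arm([
  [0,0.02,0.063,0],
  [0.15,0.02,0.063,0],
  [0.3,0.02,0.063,0],
  [0.45,0.02,0.063,0],
  [0.55,0.02,0.063,0],
  [0.6,0.02,0.063,0],
  [0.6,0.02,0.063,0],
  [0.6,0.02,0.063,0],
  [0.6,0.02,0.063,0],
])

```text
time: 30.42
ee_pos: [0.5681, -0.035, 0.0364]
eef_rot: [1.26, 1.175, -1.258]
ft_force: [-0.7, -0.1, -0.3]
opening: 0.0507
```

Run:
```python
from h import *
move([.5665,-.0332,.008]); s=telemetry.read_state();print(s["ee_pos"],s["opening"])
```

```text
units [ 0.189 -0.012 -0.011]
jaw yaw deg -93.9 tool x [ 0.002 -0.    -1.   ]
[ 0.5680762  -0.03498227  0.03640412] 0.05068827632184475
```

Call:
move_arm([
  [0.05,-0.01,-0.01,0],
  [0.1,-0.01,-0.01,0],
  [0.15,-0.01,-0.01,0],
  [0.175,-0.01,-0.01,0],
  [0.175,-0.01,-0.01,0],
  [0.175,-0.01,-0.01,0],
  [0.175,-0.01,-0.01,0],
])

```text
time: 31.0
ee_pos: [0.5657, -0.0331, 0.0088]
eef_rot: [1.259, 1.176, -1.259]
ft_force: [-0.3, 0.4, -1.9]
opening: 0.0508
```

Call:
move_arm([
  [0.01,0,0,0],
  [0.01,0,0,0],
  [0.01,0,0,0],
])

```text
time: 31.25
ee_pos: [0.5657, -0.0331, 0.0074]
eef_rot: [1.259, 1.176, -1.259]
ft_force: [0.4, -0.3, -1.3]
opening: 0.0505
```

Call:
move_arm([
  [0,0,0,0],
  [0,0,0,0],
  [0,0,0,0],
  [0,0,0,0],
  [0,0,0,0],
], gripper=-0.35)

```text
time: 31.67
ee_pos: [0.5657, -0.0331, 0.0074]
eef_rot: [1.259, 1.176, -1.259]
ft_force: [-0.3, -0.4, 1.4]
opening: 0.0626
```

Call:
move_arm([
  [-0.1,0,0,0],
  [-0.25,0,0,0],
  [-0.5,0,0,0],
  [-0.75,0,0,0],
  [-1,0,0,0],
  [-1,0,0,0],
  [-1,0,0,0],
])

```text
time: 32.25
ee_pos: [0.568, -0.0334, 0.161]
eef_rot: [1.262, 1.171, -1.254]
ft_force: [-1.0, 0.1, -0.0]
opening: 0.063
```

Call:
move_arm([
  [0,-0.3,0.3,0],
  [0,-0.6,0.6,0],
  [0,-0.8,0.8,0],
  [0,-0.8,1,0],
  [0,-0.8,1,0],
  [0,-0.8,1,0],
])

```text
time: 32.75
ee_pos: [0.4322, -0.1778, 0.1554]
eef_rot: [1.26, 1.176, -1.265]
ft_force: [-0.8, -0.3, -0.3]
opening: 0.0628
```

Run:
```python
from seg import *
a=grab_frame("side")[:,:,::-1]; t=grab_frame("top")[:,:,::-1]
A=cv2.resize(a[150:260,240:390],(600,440),interpolation=cv2.INTER_CUBIC)
B=cv2.resize(t[180:270,255:340],(416,440),interpolation=cv2.INTER_CUBIC)
cv2.imwrite("pics/c2.png",cv2.resize(np.hstack([A,B]),(800,346)))
hsv=cv2.cvtColor(t,cv2.COLOR_BGR2HSV);m=((hsv[...,0]>35)&(hsv[...,0]<65)&(hsv[...,1]>60)).astype(np.uint8)
vs,us=np.nonzero(m[185:235,295:340]); P=np.array([pix2w("top",u+295,v+185,.046)[:2]*1000 for u,v in zip(us,vs)],np.float32)
print("punch z=46",len(P),cv2.minAreaRect(P) if len(P)>4 else 0)
f0=cv2.imread("pics/top0.png").astype(int)
d=np.abs(f0-t.astype(int)).max(2); print("jar/block area diff",d[190:270,380:415].max(), "blue/orange",d[192:206,240:254].max(),d[176:190,167:181].max())
```

```text
punch z=46 207 ((565.3174438476562, -31.654647827148438), (52.971500396728516, 50.33949279785156), 0.22734789550304413)
jar/block area diff 164 blue/orange 17 20
```

View pics/c2.png

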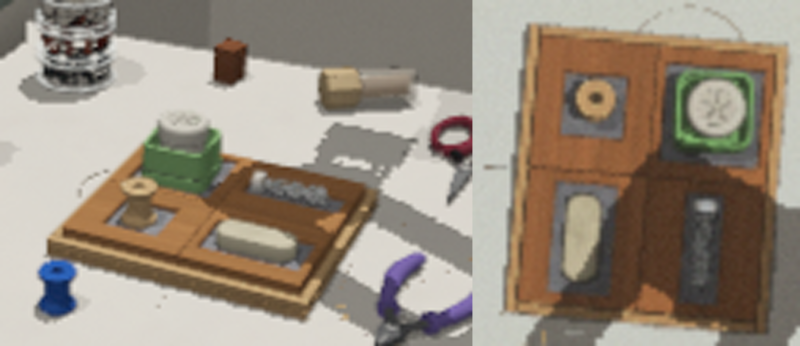

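All four parts sit in their recesses. The punch measures (0.565, −0.032) against its recess at (0.565, −0.033). In the side view, the jar (356,178) and the dark block (313,170) are where they started.

```bash
python3 -c "
from workcell import workorder; print(workorder.finish_job())"
```

```text
the job is handed in; nothing more can be done
None
```

The kit is back in its tray and the job is handed in, at about 33 s on the robot's clock. I placed the vial in the narrow slot, the eraser in the oblong recess, the spool in the small square and the punch in the large square, in that order.

**Last checks:**
- **Placement:** The final side and top views show the vial and eraser lying flat and the spool and punch standing upright, each inside its recess. The punch measured about 1.5 mm off its recess centre. I judged the other three by eye.
- **Jar and dark block:** They are at the same pixels as at the start in the side view. My image-difference check over that part of the top view gave a large value (164). I put this down to the arm and its shadow and did not check further. The blue and orange spools showed no change.

**Problems on the way:**
- **Vial grip missed:** The first grip closed on nothing. The true fingertips were about 21 mm above the reported TCP, which disagrees with the stated tool frame. I confirmed this with a gentle touch on the table (about 19 N upward) and corrected all later heights for it.
- **Short drops:** The vial fell about 5 mm into its slot on release, and the spool and eraser 2–4 mm. I let them go slightly high so the fingers would not touch the tray.

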